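Tuck the flashing under the bare shingle and hold it flat

TASK

Two shingles lap over the plywood roof panel and only one of them has its flashing yet: pick up the loose flashing strip by its wooden batten and slide its metal edge under the other shingle, centred and square to it, flat on the panel and fully home against the stop, without lifting the shingle. Finish while still gripping the batten and pressing the strip flat onto the panel with about a kilogram's force; do not let go. Leave the tape measure, the tin and the sanding block where they are.

Things in the scene. Friction and masses are not known exactly. Their poses are not given: they have to be found in the camera images.
- strip_grip (a point): Loose flashing strip flat on the bench, 0.15 kg: aluminium sheet 4 mm thick, 140 mm long (y), with a light wooden batten 12 mm thick (x), 140 mm long, 40 mm tall standing along its back edge. This point: centre of the batten, 20 mm above the strip's underside. x points from the batten along the sheet to its leading edge, z up. The sheet reaches 90 mm beyond the batten's +x face.
- strip_edge (a point): Middle of the strip's leading metal edge, on its underside: 96 mm along x and 20 mm below strip_grip, same axes.
- open_butt (a point): Bare shingle (no flashing yet; left or right at random), dark wood, 155 mm wide (y), 112 mm long (x), 7 mm thick, underside 10 mm above the panel. This point: on the panel's top (18 mm above the bench), under the middle of the shingle's front (butt) edge. x points in under the shingle, away from the robot; z up. In front of it the panel is bare for 140 mm.
- stop (a point): Middle of the front face, at its foot on the panel, of the fixed wooden stop cleat (10 mm high, 155 mm long) hidden under the bare shingle, 50 mm in from open_butt along x; same axes. Behind the shingle, 112 to 138 mm in, stands a rail 24 mm high.
- done_butt (a point): The other shingle, same sizes and same axes, 172 mm to the left or right of the bare one, on the same panel; it already has a fixed, identical flashing strip fully home under it, whose batten stands 40 mm tall in front of it, 40 to 52 mm before this point.
- shingle (a joint): Hinge of the bare shingle along its back (nailed) edge, 112 mm from the butt: 0 = lying down as found, grows as its front edge is lifted; 0.06 rad lifts the butt 7 mm. It is light and swings freely; its own weight (90 g) lays it down.
- panel: Fixed plywood roof panel, flat on the bench, 280 mm (x) by 360 mm (y), 18 mm thick; origin at the centre of its underside. The butts of both shingles lie on its y axis, 86 mm either side of the centre.
- tape_measure: Bystander: black and yellow tape measure, 94x139x41 mm; origin at the centre of its underside.
- wax_tin: Bystander: round olive tin, 69 mm across, 59 mm tall; origin at the centre of its underside.
- sanding_block: Bystander: cork sanding block, 60x97x26 mm; origin at the centre of its underside.
Things that resemble listed ones, but are neither listed nor needed, are in the scene too. Of the things that look like the part that bears strip_grip, take the one that is farthest from the robot's base at the start.

How it is judged:
By the outcome, as a careful person would: the job done as asked, in the order asked, and still so for the second after the job is handed in, while the arm keeps its last pose, push and grip.
It also fails if it takes over 42 s, if anything falls off the work surface, if the arm or the gripper's body presses on something with over 40 N, if the wrist force passes 120 N, or if a joint passes its speed limit or range.

ROBOT

A 7-joint arm with a two-finger parallel gripper is mounted at the origin on the work surface; the furniture and walls round the work are solid. World frame = base frame: x ahead of the robot, y to its left, z up, the work surface at z = 0. Lengths are in m, angles in rad, forces in N, time in s.
With the tool pointing down it reaches from about 0.425 to 0.925 m from the base axis. Payload 6.8 kg.
Tool frame: the origin (TCP) lies where the fingers leave the gripper's body, on its centre line; the fingertips stand 73 mm ahead of it and the grasp point (between the pads) lies 54 mm ahead of it (bot.hold_point_z is the y of the grasp point in the tool frame, in m); y points along the fingers, x is the direction in which the jaws open and shut, and the axes are right-handed (so a half turn about y gives the same grasp; the last joint's range is limited). The gripper opens to 85 mm and grips with 20 to 120 N. Pads are 22 mm wide; open, the fingers measure 114 mm over their backs; the gripper's body (76 mm by 85 mm) begins 54 mm behind the grasp point. The pads swing forward as they close: fully open they stand 13 mm farther back than shut.
Start: joints at [1.118, 0.477, 0.022, 1.555, -0.011, 1.109, -0.083], TCP at [0.228, -0.635, 0.304] pointing down, gripper open.
Joint ranges: [-2.96, 2.96], [-0.34, 2.1], [-1.41, 1.46], [0.24, 2.44], [-1.37, 4.51], [0.17, 1.92], [-2.96, 2.96]. Speed limits (rad/s): [2.39, 2.39, 3.14, 3.14, 3.14, 3.14, 3.14].

INTERFACE

Orientations are given as a 3x3 rotation matrix whose columns are the frame's x, y, z axes.
In Python, from station import bot gives the robot as it stands.
- The arm moves only by the tool apply_moves, never from a script. Its argument "plan" is a list of rows, each a list of 5 numbers: the shift along the tool's x, y, z each as a share of 100 mm, from -1 to 1, then the turn about the tool's y as a share of 180 degrees, from -1 to 1, then the closure in counts, from 0 (fully open) to 255 (shut). A call has 1 to 20 rows; each row is the pose to reach, as a shift and turn from the pose commanded when the call began, along the tool's axes at that moment, turning the shorter way round; what a row does not reach only later rows make up. A row lasts 1/12 s, in which the tool goes at most 41.7 mm and 7.16 degrees, less where a joint would pass 70% of its speed; a pose out of reach is approached as far as the arm can. A call with a number of a shift or a turn outside -1 to 1 is refused whole. A call with a gripper value outside its range is refused whole. The fingers move at their own pace and stop on an object; "newtons" is the grip in N (left out, the last holds). Time passes only in rows, so rows that repeat a pose let the fingers close. It gives the time, the measured TCP pose, the force and the opening at its end, in the units of the state.
- bot.state(): the state, without advancing time (a new reading comes with each control period).
- bot.camera(name): name is "side" or "top"; returns a dict with "img" (400x640x3 uint8, red, green, blue), "mtx" (3x3 intrinsics, pixels), "position" and "attitude" of the camera in the world. Camera axes: x right, y down, z forward; pixel columns grow to the right and rows downward; lengths in m; the calibration is good to about 2 mm. A picture is of the moment at which its call begins. There is no depth.
- bot.sign_off(): hands the job in, once; it reports no verdict.
The state is a dict: "t": time; "q": joint angles; "joint_vel": joint speeds; "joint_torque": joint torques, N m; "tcp_pos": TCP position; "eef_rot": TCP orientation; "contact_force": force on the tool from outside, world axes, zero at the start; "ft_torque": the same for the moment, N m; "gripper_width": finger opening in m.
Only numpy, scipy, OpenCV 4.12 (cv2) and the standard library are available. Lean on these libraries where they do the work, as an engineer would, in place of code of your own. Each camera call takes 0.05 s, during which the arm holds its last target.

## Working session

There is one attempt and no reset: what is moved stays moved. The work goes in short steps, Python scripts to look and compute and a tool call to move; the robot and the scene stay as the last step left them, time stands still between calls to the robot, and variables do not carry over. Pictures are saved under pics/ and viewed, and the job is handed in when it is done.

Besides the shell and the picture viewer there is one more tool, called after "Call:" as name(argument=value, ...), one argument or row to a line, values as JSON. apply_moves: Moves the arm, as the interface text tells. Shift numbers are shares of 100 mm and turn numbers shares of 180 degrees, none past 1 either way. Its arguments: {"type":"object","properties":{"plan":{"type":"array"},"newtons":{"type":"number"}},"required":["plan"]}

```bash
ls; mkdir -p pics; python3 - <<'E'
from station import bot
import cv2,numpy as np
np.set_printoptions(precision=4,suppress=True)
for n in("top","side"):
    c=bot.camera(n); cv2.imwrite(f"pics/{n}0.png",c["img"][:,:,::-1]); print(n,c["mtx"],c["position"],c["attitude"])
s=bot.state()
print(s, bot.hold_point_z)
E
```

```text
pics
top [[414.9124   0.     321.9109]
 [  0.     414.9124 192.4513]
 [  0.       0.       1.    ]] [ 0.4091 -0.0484  1.2214] [[ 0.0296 -0.9942  0.1031]
 [-0.9996 -0.0296  0.0015]
 [ 0.0016 -0.1031 -0.9947]]
side [[395.6635   0.     331.198 ]
 [  0.     395.6635 195.6823]
 [  0.       0.       1.    ]] [0.2998 0.979  0.8492] [[-0.9672 -0.1702  0.1885]
 [-0.2531  0.5835 -0.7717]
 [ 0.0214 -0.794  -0.6075]]
{'t': 0.1, 'q': array([ 1.1179,  0.4777,  0.0224,  1.5563, -0.0115,  1.1093, -0.0831]), 'joint_vel': array([ 0.0002, -0.0015,  0.0002, -0.0022, -0.0011,  0.0001,  0.0014]), 'joint_torque': array([  0.0046, -59.7755,   1.6139, -28.1953,   0.0129,   0.005 ,
         0.    ]), 'tcp_pos': array([ 0.228 , -0.6349,  0.303 ]), 'eef_rot': array([[ 0.338 , -0.0007,  0.9411],
       [-0.9411,  0.0015,  0.338 ],
       [-0.0016, -1.    , -0.0001]]), 'contact_force': array([-1.2301, -0.2295, -0.256 ]), 'ft_torque': array([ 0.0231, -0.0377, -0.0637]), 'gripper_width': 0.08533522377791784} 0.0539
```

View pics/top0.png

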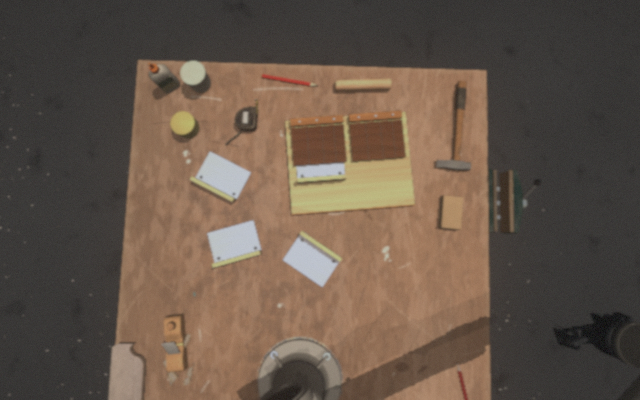

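View pics/side0.png

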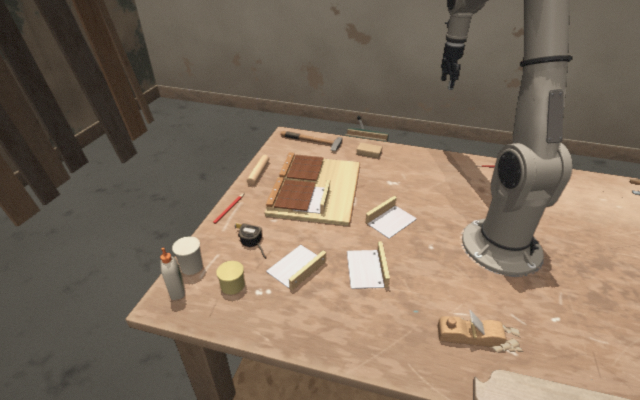

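The top view shows the panel at about (350,160). The bare shingle is the right one, at (377,140), and the left one at (318,145) already has its flashing. Loose strips are at (220,178), (235,245) and (313,258). The one at (220,178) is farthest from the base. Next I'll measure with enlarged crops.

```bash
cat > h.py <<'E'
import numpy as np,cv2
np.set_printoptions(precision=4,suppress=True)
def ray(c,uv):
    d=np.linalg.inv(c["mtx"])@np.array([uv[0],uv[1],1.]); return np.array(c["attitude"])@d
def onz(c,uv,z):
    d=ray(c,uv); p=np.array(c["position"]); return p+d*(z-p[2])/d[2]
def proj(c,P):
    p=np.array(c["attitude"]).T@(np.array(P)-c["position"]); q=np.array(c["mtx"])@p; return q[:2]/q[2]
def crop(img,x0,y0,x1,y1,f,name):
    cv2.imwrite(name,cv2.resize(img[y0:y1,x0:x1,::-1],None,fx=f,fy=f,interpolation=cv2.INTER_NEAREST))
E
python3 - <<'E'
from station import bot
from h import *
c=bot.camera("top"); I=c["img"]
crop(I,180,100,420,220,3.3,"pics/t1.png")
hsv=cv2.cvtColor(I,cv2.COLOR_RGB2HSV)
for n,lo,hi in (("white",(95,10,130),(130,90,255)),("yel",(22,90,100),(40,255,255))):
    m=cv2.inRange(hsv,lo,hi); k,l,st,ce=cv2.connectedComponentsWithStats(m)
    for i in range(1,k):
        if st[i,4]>60:
            cn=cv2.findContours((l==i).astype(np.uint8),0,1)[0][0]
            b=cv2.boxPoints(cv2.minAreaRect(cn)); print(n,st[i],ce[i],b.ravel())
for p in((214,190),(220,178),(318,125),(350,185),(290,150),(314,172)): print(p,hsv[p[1],p[0]])
c=bot.camera("side"); crop(c["img"],220,140,440,310,3.5,"pics/s1.png")
E
```

```text
white [ 202  154   48   43 1024] [226.0781 176.5664] [198.8 178.4 211.4 153.2 249.4 172.2 236.8 197.4]
white [298 164  46  13 427] [320.3185 169.6745] [297.3173 166.8069 342.338  163.0552 343.1448 172.7379 298.1241 176.4897]
white [ 210  221   50   39 1195] [235.5473 240.2444] [207.9057 233.1698 252.283  220.4906 260.2076 248.2264 215.8302 260.9057]
white [ 284  238   53   48 1221] [309.5315 261.6298] [282.7692 259.8461 297.6923 237.4615 336.2308 263.1538 321.3077 285.5384]
yel [171 112  25  23 433] [182.8984 122.9469] [166.68 124.76 180.   107.   198.72 121.04 185.4  138.8 ]
yel [334 174  78  12 324] [371.3333 179.1296] [333.3774 175.0389 410.4514 170.2218 411.0973 180.5564 334.0234 185.3735]
yel [378 198  36   8  81] [399.6173 201.8395] [377.6    200.2    412.6897 197.2759 413.138  202.6552 378.0483 205.5793]
(214, 190) [ 29  74 185]
(220, 178) [108  15 202]
(318, 125) [ 14 119 120]
(350, 185) [ 26  82 189]
(290, 150) [ 23  91 176]
(314, 172) [107  20 205]
```

View pics/t1.png

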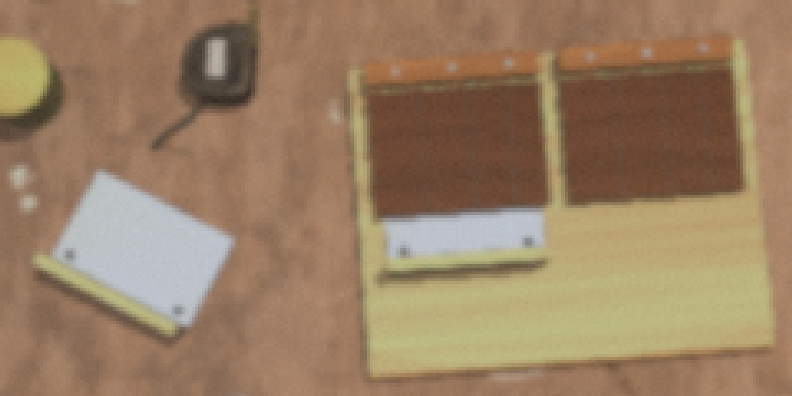

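View pics/s1.png

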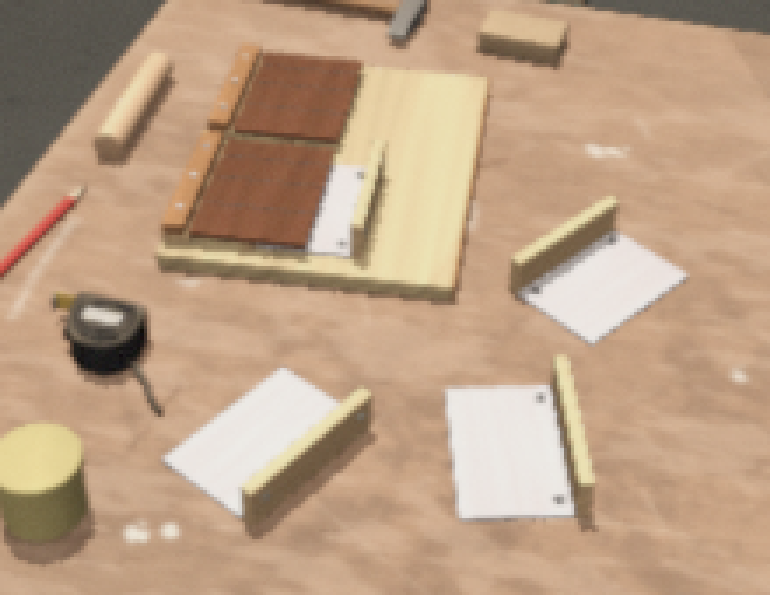

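```bash
cat >> h.py <<'E'
def quad(I,box,fn,k=8):
    """fit lines to the 4 sides of the largest blob in box after upsampling; returns corner pixels"""
    x0,y0,x1,y1=box
    s=cv2.resize(I[y0:y1,x0:x1],None,fx=k,fy=k,interpolation=cv2.INTER_CUBIC)
    m=fn(s).astype(np.uint8); m=cv2.morphologyEx(m,cv2.MORPH_OPEN,np.ones((9,9),np.uint8)); m=cv2.morphologyEx(m,cv2.MORPH_CLOSE,np.ones((25,25),np.uint8))
    cn=max(cv2.findContours(m,0,cv2.CHAIN_APPROX_NONE)[0],key=cv2.contourArea)
    b=cv2.boxPoints(cv2.minAreaRect(cn)); P=cn[:,0].astype(float); L=[]
    for i in range(4):
        a,e=b[i],b[(i+1)%4]; d=(e-a)/np.linalg.norm(e-a); n=np.array([-d[1],d[0]])
        t=(P-a)@d/np.linalg.norm(e-a); o=abs((P-a)@n)
        S=P[(t>.12)&(t<.88)&(o<2.2*k)]
        v=cv2.fitLine(S.astype(np.float32),cv2.DIST_HUBER,0,.01,.01).ravel(); L.append(v)
    out=[]
    for i in range(4):
        v,w=L[i-1],L[i]
        A=np.array([[v[0],-w[0]],[v[1],-w[1]]]); t=np.linalg.solve(A,w[2:]-v[2:]); out.append(v[2:]+t[0]*v[:2])
    return (np.array(out)+.5)/k-.5+[x0,y0], m
def sat(s): return cv2.cvtColor(s,cv2.COLOR_RGB2HSV)[:,:,1]
def val(s): return cv2.cvtColor(s,cv2.COLOR_RGB2HSV)[:,:,2]
E
python3 - <<'E'
from station import bot
from h import *
c=bot.camera("top"); I=c["img"]; hsv=cv2.cvtColor(I,cv2.COLOR_RGB2HSV)
print(hsv[140,380],hsv[116,380],hsv[165,380],hsv[140,346])
q,m=quad(I,(190,145,258,205),lambda s:(sat(s)<48)&(val(s)>150))
print("sheet px",q.ravel());W=np.array([onz(c,p,.004) for p in q])[:,:2];print(W, [np.linalg.norm(W[i]-W[i-1]) for i in range(4)])
for nm,bx in(("bare",(340,112,414,172)),("done",(284,115,350,170))):
    q,m=quad(I,bx,lambda s:val(s)<132); cv2.imwrite(f"pics/m{nm}.png",m*255)
    print(nm,q.ravel());W=np.array([onz(c,p,.035) for p in q])[:,:2];print(W, [np.linalg.norm(W[i]-W[i-1]) for i in range(4)])
    q2=[np.degrees(np.arctan2(*(W[i]-W[i-1])[::-1])) for i in range(4)];print(q2)
# panel
q,m=quad(I,(270,95,430,225),lambda s:(cv2.cvtColor(s,cv2.COLOR_RGB2HSV)[:,:,0]>19)&(sat(s)>60)|(val(s)<132));cv2.imwrite("pics/mp.png",m*255)
print("panel",q.ravel());W=np.array([onz(c,p,.018) for p in q])[:,:2];print(W, [np.linalg.norm(W[i]-W[i-1]) for i in range(4)])
E
```

```text
[ 10 130 110] [ 13 142 163] [ 21  95 188] [ 23  91 180]
sheet px [194.2047 177.488  209.2031 149.9351 251.4339 171.9316 236.5619 199.597 ]
[[0.5686 0.3326]
 [0.6527 0.293 ]
 [0.5902 0.1641]
 [0.5067 0.204 ]] [np.float64(0.14270040666764194), np.float64(0.09292798839443081), np.float64(0.14320805134356013), np.float64(0.09254816826871208)]Traceback (most recent call last):
  File "<stdin>", line 8, in <module>
  File "h.py", line 22, in quad
    v=cv2.fitLine(S.astype(np.float32),cv2.DIST_HUBER,0,.01,.01).ravel(); L.append(v)
      ~~~~~~~~~~~^^^^^^^^^^^^^^^^^^^^^^^^^^^^^^^^^^^^^^^^^^^^^^^
cv2.error: OpenCV(4.12.0) /io/opencv/modules/imgproc/src/linefit.cpp:50: error: (-215:Assertion failed) count > 0 in function 'fitLine2D_wods'
```

```bash
sed -i 's/o<2.2\*k/o<4*k/' h.py; python3 - <<'E'
from station import bot
from h import *
c=bot.camera("top"); I=c["img"]
for nm,bx in(("bare",(340,112,414,172)),("done",(284,115,350,170))):
  for th in (135,145):
    try:q,m=quad(I,bx,lambda s:val(s)<th)
    except Exception as e: print(e);continue
    print(nm,q.ravel());W=np.array([onz(c,p,.035) for p in q])[:,:2];print(W, [np.linalg.norm(W[i]-W[i-1]) for i in range(4)])
    print([np.degrees(np.arctan2(*(W[i]-W[i-1])[::-1])) for i in range(4)])
q,m=quad(I,(270,95,430,225),lambda s:(cv2.cvtColor(s,cv2.COLOR_RGB2HSV)[:,:,0]>19)&(sat(s)>60)|(val(s)<132));cv2.imwrite("pics/mp.png",m*255)
print("panel",q.ravel());W=np.array([onz(c,p,.018) for p in q])[:,:2];print(W, [np.linalg.norm(W[i]-W[i-1]) for i in range(4)])
print([np.degrees(np.arctan2(*(W[i]-W[i-1])[::-1])) for i in range(4)])
E
```

```text
bare [347.5748 120.891  400.7175 116.7052 404.962  157.8896 351.2214 161.6627]
[[ 0.7449 -0.1154]
 [ 0.7621 -0.2708]
 [ 0.64   -0.2844]
 [ 0.6243 -0.1288]] [np.float64(0.12131352382996022), np.float64(0.15636747697166206), np.float64(0.12281383480790138), np.float64(0.1563751066791372)]
[np.float64(6.327385367855904), np.float64(-83.6719488456845), np.float64(-173.6724048110841), np.float64(95.7783293480571)]
bare [346.3273 113.8295 399.5147 103.7428 405.4744 158.154  350.9775 161.8723]
[[ 0.7659 -0.1113]
 [ 0.8011 -0.2669]
 [ 0.6393 -0.2859]
 [ 0.6237 -0.1281]] [np.float64(0.14328504455724433), np.float64(0.15954821130140157), np.float64(0.16286743780548066), np.float64(0.15854028286388583)]
[np.float64(6.744019576304685), np.float64(-77.28617557974945), np.float64(-173.31608258953895), np.float64(95.66388882923565)]
done [289.6838 125.1254 342.5154 121.1395 345.7308 161.8708 292.5875 166.1981]
[[ 0.7271  0.0535]
 [ 0.7437 -0.1006]
 [ 0.6232 -0.1129]
 [ 0.6059  0.0405]] [np.float64(0.1218746443760939), np.float64(0.15499028736798706), np.float64(0.12109436675883178), np.float64(0.15
[... 273 characters left out ...]
-0.1142]
 [ 0.6049  0.0413]] [np.float64(0.1236286949502356), np.float64(0.15732464432774093), np.float64(0.12342383253159639), np.float64(0.15642539462101057)]
[np.float64(6.32525218505546), np.float64(-83.6523926744485), np.float64(-174.0923032078722), np.float64(96.42397377803134)]
panel [287.5692 162.8648 401.1541  79.2979 414.49   205.5726 291.0569 214.7769]
[[ 0.6182  0.0569]
 [ 0.8823 -0.2742]
 [ 0.5036 -0.3167]
 [ 0.4662  0.041 ]] [np.float64(0.15286748882057719), np.float64(0.42347059900359674), np.float64(0.3810977404350654), np.float64(0.35961202215526955)]
[np.float64(5.977417580557781), np.float64(-51.422267368153), np.float64(-173.59267710536446), np.float64(95.96722462020101)]
```

```bash
cat >> h.py <<'E'
def over(c,T,yaw,box,f,name,z0=0.):
    """draw strip outline points: T = grip xy"""
    x=np.array([np.cos(yaw),np.sin(yaw),0]);y=np.array([-x[1],x[0],0]);g=np.array([T[0],T[1],z0])
    s=cv2.resize(c["img"][box[1]:box[3],box[0]:box[2],::-1],None,fx=f,fy=f,interpolation=cv2.INTER_NEAREST)
    for pts,col in(([(96,70,4),(96,-70,4),(6,-70,4),(6,70,4)],(255,0,0)),([(6,70,40),(6,-70,40),(-6,-70,40),(-6,70,40)],(0,0,255))):
        L=[(proj(c,g+x*a/1e3+y*b/1e3+[0,0,h/1e3])+.5-[box[0],box[1]])*f for a,b,h in pts]
        cv2.polylines(s,[np.round(L).astype(int)],True,col,1)
    cv2.imwrite(name,s)
E
python3 - <<'E'
from station import bot
from h import *
c=bot.camera("top");over(c,(.534,.2706),np.radians(-25.7),(185,140,260,210),8,"pics/o1.png")
c=bot.camera("side");over(c,(.534,.2706),np.radians(-25.7),(260,240,335,300),8,"pics/o2.png")
E
```

```text
(no output)
```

View pics/o1.png

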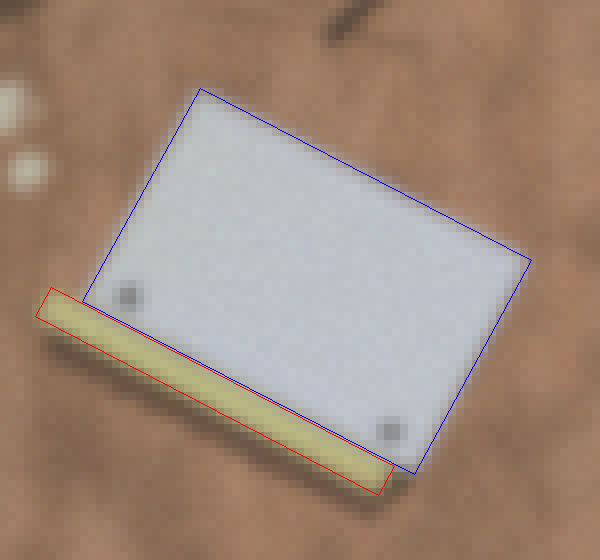

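View pics/o2.png

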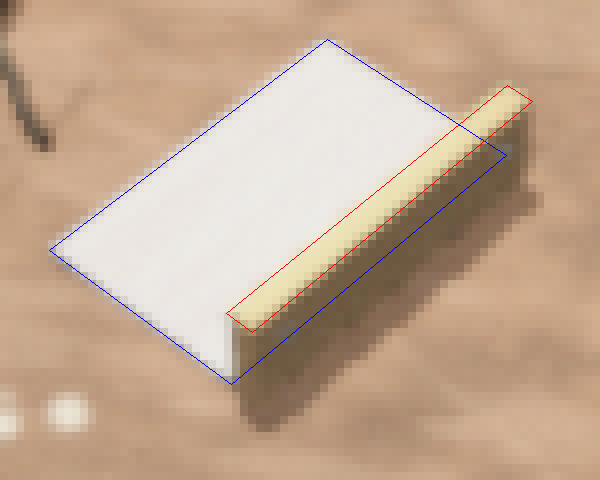

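The projected strip outline matches within about 1 px in both views. The strip grip is at (0.534, 0.271) with yaw −25.7°, and the bare butt is at about (0.633, −0.2065) with yaw about +6.1°. I'll start the arm towards the strip.

Call:
apply_moves(
  plan=[
    [-1,0,1,-0.247,0],
    [-1,0,1,-0.247,0],
    [-1,0,1,-0.247,0],
    [-1,0,1,-0.247,0],
    [-1,0,1,-0.247,0],
    [-1,0,1,-0.247,0],
    [-1,0,1,-0.247,0],
    [-1,0,1,-0.247,0],
  ],
  newtons=60,
)

```text
t: 1.07
tcp_pos: [0.2883, -0.5075, 0.304]
eef_rot: [[0.9, 0.0, 0.437], [-0.437, -0.0, 0.9], [0.0, -1.0, -0.0]]
contact_force: [-0.1, 0.1, -0.8]
gripper_width: 0.0854
```

Call:
apply_moves(
  plan=[
    [0.4,0,1,0,0],
    [0.4,0,1,0,0],
    [0.4,0,1,0,0],
  ],
)

```text
t: 1.32
tcp_pos: [0.3709, -0.432, 0.304]
eef_rot: [[0.9, 0.002, 0.437], [-0.437, 0.001, 0.9], [0.001, -1.0, 0.002]]
contact_force: [1.2, 0.4, -0.4]
gripper_width: 0.0853
```

Call:
apply_moves(
  plan=[
    [0.4,0,1,0,0],
    [0.4,0,1,0,0],
    [0.4,0,1,0,0],
  ],
)

```text
t: 1.57
tcp_pos: [0.4509, -0.3585, 0.3041]
eef_rot: [[0.9, 0.002, 0.435], [-0.435, 0.001, 0.9], [0.001, -1.0, 0.002]]
contact_force: [1.1, -0.2, -0.2]
gripper_width: 0.0856
```

Call:
apply_moves(
  plan=[
    [0,0,1,0,0],
    [0,0,1,0,0],
    [0,0,1,0,0],
  ],
)

```text
t: 1.82
tcp_pos: [0.4939, -0.2662, 0.304]
eef_rot: [[0.901, 0.002, 0.433], [-0.433, 0.003, 0.901], [0.0, -1.0, 0.003]]
contact_force: [-0.0, 0.5, 0.6]
gripper_width: 0.0854
```

Call:
apply_moves(
  plan=[
    [0,0,1,0,0],
    [0,0,1,0,0],
    [0,0,1,0,0],
  ],
)

```text
t: 2.07
tcp_pos: [0.5369, -0.1761, 0.3043]
eef_rot: [[0.901, 0.002, 0.433], [-0.433, 0.003, 0.901], [0.0, -1.0, 0.003]]
contact_force: [-0.1, 1.3, 1.9]
gripper_width: 0.0855
```

Call:
apply_moves(
  plan=[
    [-0.4,0,1,0,0],
    [-0.4,0,1,0,0],
    [-0.4,0,1,0,0],
  ],
)

```text
t: 2.32
tcp_pos: [0.5423, -0.07, 0.304]
eef_rot: [[0.9, 0.0, 0.436], [-0.436, 0.002, 0.9], [-0.0, -1.0, 0.002]]
contact_force: [0.4, 0.9, 0.1]
gripper_width: 0.0854
```

Call:
apply_moves(
  plan=[
    [-0.5,0,1,0,0],
    [-0.5,0,1,0,0],
    [-0.5,0,1,0,0],
  ],
)

```text
t: 2.57
tcp_pos: [0.5402, 0.0411, 0.3041]
eef_rot: [[0.9, 0.0, 0.436], [-0.436, 0.002, 0.9], [-0.0, -1.0, 0.002]]
contact_force: [1.1, 0.3, -0.4]
gripper_width: 0.0854
```

Call:
apply_moves(
  plan=[
    [-0.5,0,1,0,0],
    [-0.5,0,1,0,0],
    [-0.5,0,1,0,0],
  ],
)

```text
t: 2.82
tcp_pos: [0.5385, 0.153, 0.3042]
eef_rot: [[0.9, 0.0, 0.436], [-0.436, 0.002, 0.9], [-0.0, -1.0, 0.002]]
contact_force: [0.5, -0.0, -0.1]
gripper_width: 0.0857
```

Call:
apply_moves(
  plan=[
    [-0.5,0.7,0.95,0,0],
    [-0.5,0.7,0.95,0,0],
    [-0.5,0.7,0.95,0,0],
    [-0.5,0.7,0.95,0,0],
    [-0.5,0.7,0.95,0,0],
    [-0.5,0.7,0.95,0,0],
  ],
)

```text
t: 3.32
tcp_pos: [0.5356, 0.2557, 0.2337]
eef_rot: [[0.899, -0.0, 0.437], [-0.437, -0.001, 0.899], [-0.0, -1.0, -0.001]]
contact_force: [1.2, -0.9, 0.1]
gripper_width: 0.0855
```

```bash
cat > rel.py <<'E'
from station import bot
from h import *
import sys
s=bot.state(); tx,ty,tz,yaw=map(float,sys.argv[1:5])
R=np.array(s["eef_rot"]);d=R.T@(np.array([tx,ty,tz])-s["tcp_pos"])
w=np.degrees(np.arctan2(R[1,0],R[0,0]))
print("t",s["t"],"tcp",s["tcp_pos"],"F",s["contact_force"],"w",s["gripper_width"],"yaw",w)
print("shift /100mm",d*10,"turn share",-(yaw-w)/180,"q",s["q"])
E
python3 rel.py .534 .2706 .102 -25.7
```

```text
t 3.3167 tcp [0.5356 0.2557 0.2337] F [ 1.1565 -0.941   0.0839] w 0.08547822896678024 yaw -25.924994592480427
shift /100mm [-0.0796  1.3165  0.128 ] turn share -0.0012499699582245998 q [-0.1673  0.4672 -0.5015  1.7955  0.2703  0.9481 -1.2354]
```

Call:
apply_moves(
  plan=[
    [-0.08,0.5,0.128,-0.001,0],
    [-0.08,1,0.128,-0.001,0],
    [-0.08,1,0.128,-0.001,0],
    [-0.08,1,0.128,-0.001,0],
    [-0.08,1,0.128,-0.001,0],
  ],
)

```text
t: 3.73
tcp_pos: [0.5345, 0.2695, 0.1342]
eef_rot: [[0.9, -0.0, 0.435], [-0.435, -0.001, 0.9], [0.0, -1.0, -0.001]]
contact_force: [-0.4, 0.6, -0.3]
gripper_width: 0.0856
```

```bash
python3 rel.py .534 .2706 .083 -25.7; python3 - <<'E'
from station import bot
from h import *
for n,b in(("top",(170,130,290,230)),("side",(230,190,380,310))):
    c=bot.camera(n);crop(c["img"],*b,5,f"pics/g_{n}.png")
E
```

```text
t 3.7333 tcp [0.5345 0.2695 0.1342] F [-0.3612  0.5632 -0.2664] w 0.08556728372834414 yaw -25.805526224491167
shift /100mm [-0.0096  0.5124  0.0082] turn share -0.0005862568027287117 q [-0.2326  0.6009 -0.4516  1.847   0.3613  0.7761 -1.3271]
```

View pics/g_side.png

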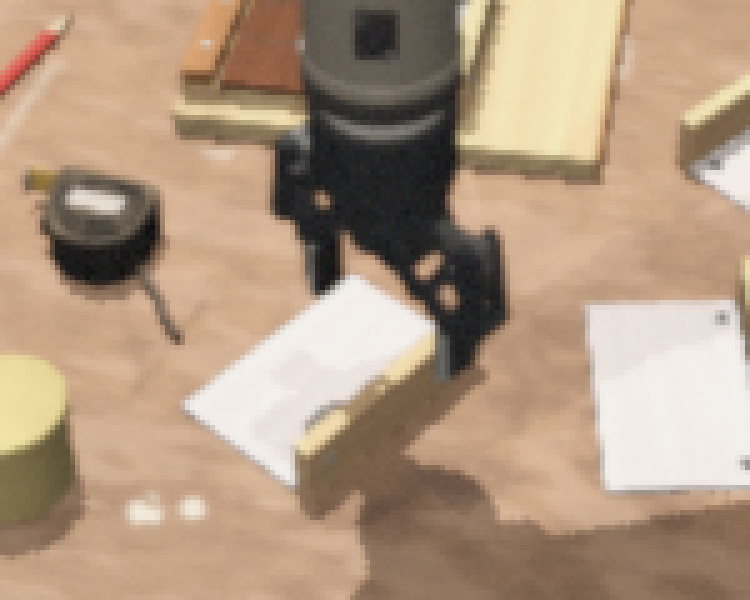

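The side view shows the open fingers straddling the batten, which runs through crop (300,440) to (437,350). I'll descend and close.

Call:
apply_moves(
  plan=[
    [-0.01,0.25,0.01,0,0],
    [-0.01,0.5,0.01,0,0],
    [-0.01,0.51,0.01,0,0],
    [-0.01,0.51,0.01,0,0],
    [-0.01,0.51,0.01,0,100],
    [-0.01,0.51,0.01,0,160],
    [-0.01,0.51,0.01,0,200],
    [-0.01,0.51,0.01,0,255],
    [-0.01,0.51,0.01,0,255],
    [-0.01,0.51,0.01,0,255],
    [-0.01,0.51,0.01,0,255],
    [-0.01,0.51,0.01,0,255],
    [-0.01,0.51,0.01,0,255],
    [-0.01,0.51,0.01,0,255],
    [-0.01,0.51,0.01,0,255],
  ],
  newtons=80,
)

```text
t: 5.08
tcp_pos: [0.5336, 0.2728, 0.0835]
eef_rot: [[0.902, 0.001, 0.432], [-0.432, 0.0, 0.902], [0.001, -1.0, 0.001]]
contact_force: [-1.1, -0.5, 6.5]
gripper_width: 0.0107
```

```bash
python3 rel.py .534 .2706 .083 -25.7; python3 - <<'E'
from station import bot
from h import *
for n,b in(("top",(170,130,290,230)),("side",(230,190,380,310))):
    c=bot.camera(n);crop(c["img"],*b,5,f"pics/g2_{n}.png")
E
```

```text
t 5.0833 tcp [0.5336 0.2728 0.0835] F [-1.0686 -0.4961  6.5226] w 0.010658430130162082 yaw -25.610587439603215
shift /100mm [ 0.0134  0.0053 -0.0178] turn share 0.0004967364466488019 q [-0.2648  0.6734 -0.4168  1.8642  0.4093  0.6882 -1.3681]
```

View pics/g2_side.png

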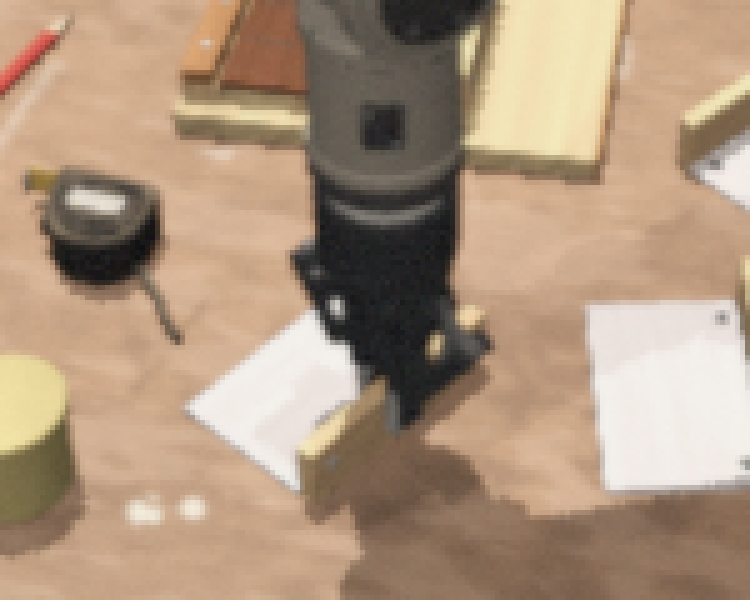

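The grip is good at 10.7 mm width. I'll lift and carry the strip over to the panel.

Call:
apply_moves(
  plan=[
    [0,-0.2,0,0,255],
    [0,-0.6,0,0,255],
    [0,-1,0,0,255],
    [0,-1,0,0,255],
    [0,-1,0,0,255],
  ],
)

```text
t: 5.6
tcp_pos: [0.5342, 0.2734, 0.1852]
eef_rot: [[0.902, 0.004, 0.432], [-0.432, 0.002, 0.902], [0.003, -1.0, 0.004]]
contact_force: [-0.5, 0.4, -2.5]
gripper_width: 0.0106
```

Call:
apply_moves(
  plan=[
    [0.15,0,-0.3,0,255],
    [0.4,0,-0.7,0,255],
    [0.47,0,-1,0,255],
    [0.47,0,-1,0,255],
  ],
)

```text
t: 5.93
tcp_pos: [0.5309, 0.1521, 0.1799]
eef_rot: [[0.898, -0.006, 0.441], [-0.441, -0.008, 0.897], [-0.002, -1.0, -0.01]]
contact_force: [-1.3, -0.6, -2.4]
gripper_width: 0.0109
```

Call:
apply_moves(
  plan=[
    [0.15,0,-0.3,0,255],
    [0.4,0,-0.7,0,255],
    [0.47,0,-1,0,255],
    [0.47,0,-1,0,255],
  ],
)

```text
t: 6.27
tcp_pos: [0.5294, 0.0423, 0.1803]
eef_rot: [[0.897, -0.006, 0.442], [-0.442, -0.006, 0.897], [-0.003, -1.0, -0.008]]
contact_force: [-1.2, -0.7, -1.8]
gripper_width: 0.0109
```

Call:
apply_moves(
  plan=[
    [0.15,0,-0.3,0,255],
    [0.4,0,-0.7,0,255],
    [0.47,0,-1,0,255],
    [0.47,0,-1,0,255],
  ],
)

```text
t: 6.6
tcp_pos: [0.5282, -0.0677, 0.1806]
eef_rot: [[0.897, -0.006, 0.442], [-0.442, -0.005, 0.897], [-0.003, -1.0, -0.007]]
contact_force: [-0.4, -0.9, -2.0]
gripper_width: 0.0108
```

Call:
apply_moves(
  plan=[
    [0.15,0,-0.3,-0.03,255],
    [0.4,0,-0.7,-0.06,255],
    [0.47,0,-1,-0.09,255],
    [0.47,0,-1,-0.12,255],
    [0.47,0,-1,-0.15,255],
    [0.47,0,-1,-0.177,255],
    [0.47,0,-1,-0.177,255],
    [0.47,0,-1,-0.177,255],
  ],
)

```text
t: 7.27
tcp_pos: [0.5291, -0.1688, 0.1816]
eef_rot: [[0.994, -0.002, -0.107], [0.107, 0.001, 0.994], [-0.002, -1.0, 0.001]]
contact_force: [-0.3, 0.4, -1.4]
gripper_width: 0.0105
```

```bash
python3 rel.py .5077 -.2199 .130 6.1; python3 - <<'E'
from station import bot
from h import *
for n,b in(("top",(270,90,430,210)),("side",(240,120,400,240))):
    c=bot.camera(n);crop(c["img"],*b,5,f"pics/p_{n}.png")
E
```

```text
t 7.2667 tcp [ 0.5291 -0.1688  0.1816] F [-0.296   0.3548 -1.3792] w 0.010531701154595986 yaw 6.115250480309553
shift /100mm [-0.2659  0.5163 -0.4865] turn share 8.47248906086278e-05 q [ 0.6305  0.4918 -0.5528  1.9196  0.3427  0.8267  0.0013]
```

View pics/p_top.png

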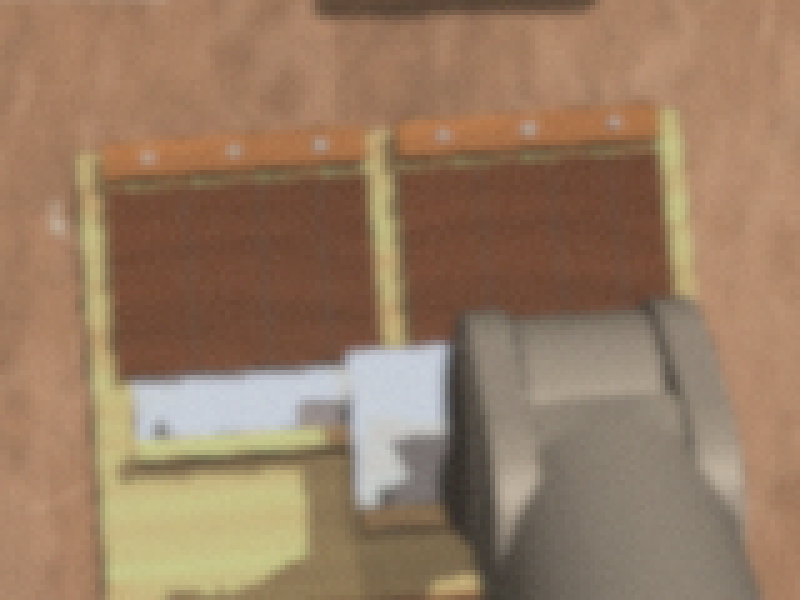

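View pics/p_side.png

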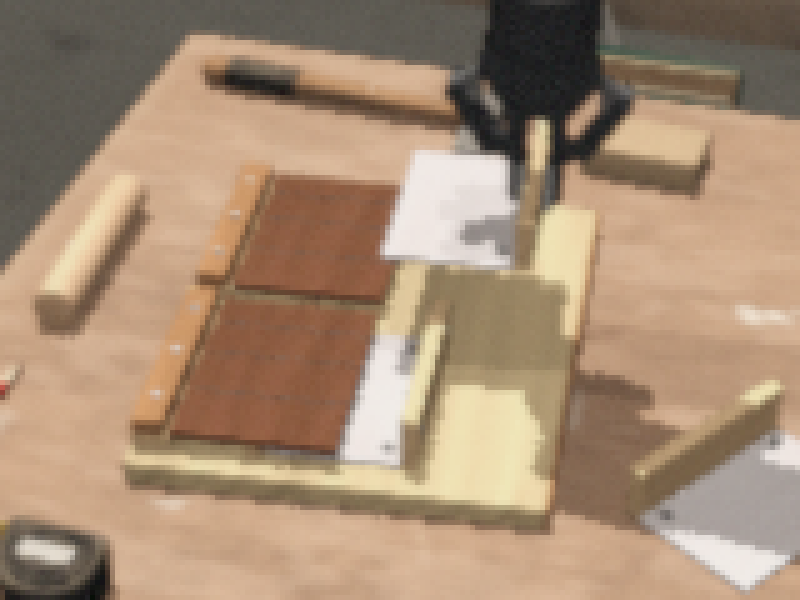

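Call:
apply_moves(
  plan=[
    [-0.27,0,-0.25,0,255],
    [-0.27,0.2,-0.47,0,255],
    [-0.27,0.4,-0.47,0,255],
    [-0.27,0.6,-0.47,0,255],
    [-0.27,0.68,-0.47,0,255],
    [-0.27,0.68,-0.47,0,255],
    [-0.27,0.68,-0.47,0,255],
  ],
)

```text
t: 7.95
tcp_pos: [0.5083, -0.2183, 0.115]
eef_rot: [[0.994, -0.0, -0.109], [0.109, 0.0, 0.994], [-0.0, -1.0, 0.0]]
contact_force: [-0.2, 0.4, -0.9]
gripper_width: 0.0106
```

```bash
python3 rel.py .5077 -.2181 .130 6.1; python3 - <<'E'
from station import bot
from h import *
s=bot.state();R=s["eef_rot"];p=s["tcp_pos"]-.0018*R[:,2]
for n,b in(("top",(310,110,430,210)),("side",(270,130,390,220))):
    c=bot.camera(n);over(c,p,np.radians(6.1),b,6,f"pics/q_{n}.png",z0=p[2]-.083)
E
```

```text
t 7.95 tcp [ 0.5083 -0.2183  0.115 ] F [-0.1588  0.4142 -0.864 ] w 0.01061058289434792 yaw 6.27649924153743
shift /100mm [-0.0062 -0.1498  0.0027] turn share 0.0009805513418746149 q [ 0.6768  0.5822 -0.4925  1.9615  0.4159  0.6984  0.0387]
```

View pics/q_top.png

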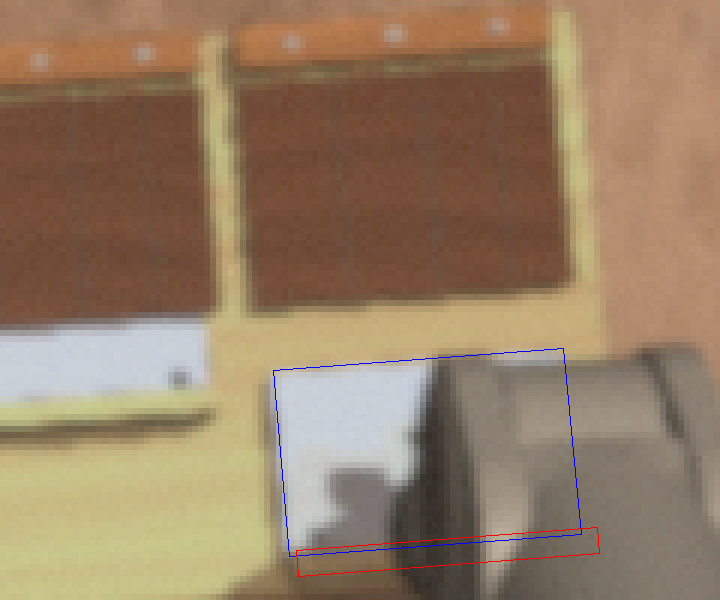

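View pics/q_side.png

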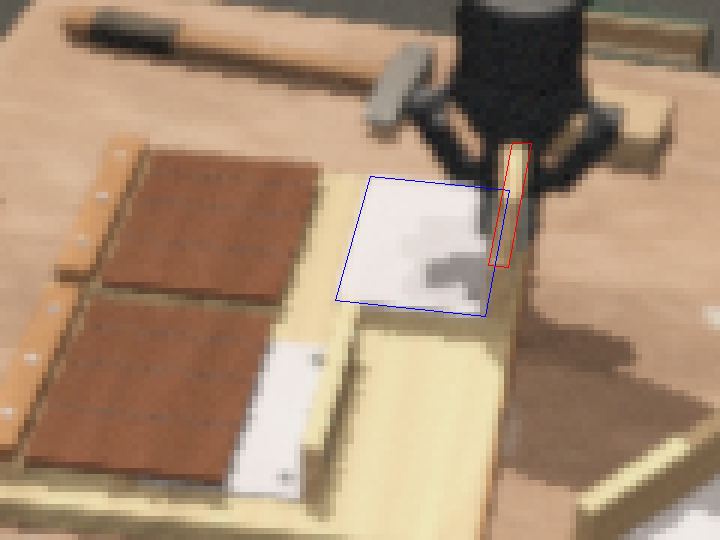

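```bash
cat > meas.py <<'E'
from station import bot
from h import *
s=bot.state();zs=s["tcp_pos"][2]-.083+.004
xh=np.array([np.cos(np.radians(6.1)),np.sin(np.radians(6.1))]);yh=np.array([-xh[1],xh[0]])
c=bot.camera("side");I=c["img"]
def show(n,q,z):
    W=np.array([onz(c,p,z)[:2] for p in q])
    print(n,"px",q.ravel(),"\n x'",W@xh,"y'",W@yh,"ang",[round(np.degrees(np.arctan2(*(W[i]-W[i-1])[::-1]))%90,2) for i in range(4)])
for th in(50,60):
    try:
        q,m=quad(I,(322,152,360,186),lambda s:(sat(s)<th)&(val(s)>140)); show("sheet",q,zs)
    except Exception as e: print("e",e)
for th in(110,120,130):
  try:
    q,m=quad(I,(285,150,328,185),lambda s:(val(s)<th+20)&(sat(s)>th)); show("bare",q,.035)
  except Exception as e: print("e",e)
h=cv2.cvtColor(I,cv2.COLOR_RGB2HSV);print(h[165,305],h[165,335],h[165,325],h[190,300],I.shape)
cv2.imwrite("pics/mm.png",m*255)
E
python3 meas.py
```

```text
sheet px [324.7431 179.8728 330.7768 158.1837 349.209  160.262  350.7668 182.7396] 
 x' [0.5795 0.5801 0.5083 0.4861] y' [-0.1987 -0.3462 -0.3443 -0.1978] ang [np.float64(5.55), np.float64(6.33), np.float64(4.6), np.float64(14.72)]
sheet px [324.3527 180.0606 330.5623 157.7356 349.1538 160.2882 351.1201 182.9712] 
 x' [0.5807 0.5814 0.5085 0.4847] y' [-0.1973 -0.3493 -0.3441 -0.1967] ang [np.float64(5.69), np.float64(6.37), np.float64(2.04), np.float64(15.26)]
bare px [280.2114 174.8785 280.2114 174.8785 322.84   181.2992 322.84   181.2992] 
 x' [0.7436 0.7436 0.5852 0.5852] y' [-0.2037 -0.2037 -0.1917 -0.1917] ang [np.float64(1.76), np.float64(0.0), np.float64(1.76), np.float64(0.0)]
bare px [282.2604 180.9928 317.342  158.2318 325.701  171.5524 296.2342 190.5206] 
 x' [0.727  0.6315 0.5851 0.666 ] y' [-0.1678 -0.3396 -0.2546 -0.1214] ang [np.float64(58.78), np.float64(67.03), np.float64(34.77), np.float64(64.81)]
bare px [284.1611 184.4375 295.0784 155.6605 322.1278 157.8318 313.9224 184.4375] 
 x' [0.7153 0.7199 0.6138 0.6128] y' [-0.1487 -0.3423 -0.3458 -0.1673] ang [np.float64(16.36), np.float64(7.45), np.float64(8.03), np.float64(6.42)]
[ 11 129 140] [ 11  12 239] [ 20  73 234] [ 11 130 149] (400, 640, 3)
```

```bash
cat > prof.py <<'E'
from station import bot
from h import *
xh=np.array([np.cos(np.radians(6.1)),np.sin(np.radians(6.1))]);yh=np.array([-xh[1],xh[0]])
def edge(c,pts,ch):
    """pts world Nx3 along a short line; subpixel half-level crossing index"""
    px=np.array([proj(c,p) for p in pts],np.float32)
    v=cv2.remap(ch,px[:,0].reshape(1,-1),px[:,1].reshape(1,-1),cv2.INTER_LINEAR).ravel()
    lo,hi=np.median(v[:len(v)//4]),np.median(v[-len(v)//4:]); t=(v-lo)/(hi-lo)
    if abs(hi-lo)<8: return np.nan
    i=np.where((t[:-1]<.5)&(t[1:]>=.5))[0]
    return i[0]+(.5-t[i[0]])/(t[i[0]+1]-t[i[0]]) if len(i) else np.nan
def yedge(c,ch,x,y0,z,half=.012):
    g=np.linspace(-half,half,97);r=[]
    for xx in x:
        P=[[*(xh*xx+yh*(y0+a)),z] for a in g]; r.append(y0-half+edge(c,P,ch)*(2*half/96))
    return np.array(r)
def xedge(c,ch,x0,y,z,half=.012):
    g=np.linspace(-half,half,97);r=[]
    for yy in y:
        P=[[*(xh*(x0+a)+yh*yy),z] for a in g]; r.append(x0-half+edge(c,P,ch)*(2*half/96))
    return np.array(r)
if __name__=="__main__":
    s=bot.state();zs=s["tcp_pos"][2]-.083+.004
    b=np.array([.633,-.2065]);bx,by=b@xh,b@yh; p=s["tcp_pos"][:2];tx,ty=p@xh,p@yh
    print("butt x'y'",bx,by,"tcp x'y'",tx,ty)
    for n in("side","top"):
        c=bot.camera(n);V=val(c["img"]).astype(np.float32);S=sat(c["img"]).astype(np.float32)
        X=np.linspace(bx+.015,bx+.09,6)
        print(n,"shingle L",yedge(c,V,X,by+.0775,.035,.008),"R",yedge(c,V,X,by-.0775,.035,.008))
        print("  butt",xedge(c,V,bx,np.linspace(by-.065,by+.065,7),.035,.010))
        X=np.linspace(tx+.03,tx+.085,6)
        print("  sheet L",yedge(c,S,X,ty+.068,zs),"R",yedge(c,S,X,ty-.072,zs))
        print("  lead",xedge(c,S,tx+.096,np.linspace(ty-.06,ty+.06,7),zs))
E
python3 prof.py
```

```text
butt x'y' 0.6074723879053864 -0.27259594261934234 tcp x'y' 0.4829264127686046 -0.2716410628959514
side shingle L [    nan -0.2        nan -0.2006     nan     nan] R [-0.3518 -0.3511 -0.3505 -0.3513 -0.3515 -0.3513]
  butt [0.6086 0.6052 0.6056 0.6052 0.6046 0.6057 0.6058]
  sheet L [-0.1998 -0.1987 -0.1984 -0.1997 -0.199  -0.2029] R [    nan -0.3431 -0.3449 -0.3445 -0.3457 -0.3451]
  lead [0.5795 0.5792 0.5794 0.5792 0.5795 0.5791 0.5791]
top shingle L [-0.1931 -0.1928 -0.1936 -0.1937 -0.1934 -0.1925] R [-0.3516 -0.3515 -0.3514 -0.3515 -0.3512 -0.3516]
  butt [0.6057 0.6048 0.6061 0.605  0.6055 0.6056 0.6047]
  sheet L [-0.1999 -0.2005 -0.2008 -0.1994 -0.1997 -0.2   ] R [    nan     nan     nan     nan     nan -0.3439]
  lead [0.5795 0.5793 0.5773 0.5795 0.5791 0.5793 0.579 ]
```

The strip centre and shingle centre agree at y' = −0.272 in both views, and the leading edge is parallel to the butt. Next I'll lower to find the panel.

Call:
apply_moves(
  plan=[
    [0,0.05,0,0,255],
    [0,0.1,0,0,255],
    [0,0.1,0,0,255],
    [0,0.1,0,0,255],
    [0,0.1,0,0,255],
  ],
)

```text
t: 8.62
tcp_pos: [0.5081, -0.2189, 0.1047]
eef_rot: [[0.994, -0.0, -0.109], [0.109, 0.0, 0.994], [-0.0, -1.0, 0.0]]
contact_force: [-0.6, -0.4, -2.1]
gripper_width: 0.0111
```

Call:
apply_moves(
  plan=[
    [0,0.01,0,0,255],
    [0,0.02,0,0,255],
    [0,0.02,0,0,255],
    [0,0.02,0,0,255],
  ],
)

```text
t: 8.95
tcp_pos: [0.5081, -0.219, 0.1029]
eef_rot: [[0.994, -0.0, -0.109], [0.109, 0.0, 0.994], [-0.0, -1.0, 0.0]]
contact_force: [0.5, 0.1, -1.6]
gripper_width: 0.0108
```

Call:
apply_moves(
  plan=[
    [0,0.01,0,0,255],
    [0,0.01,0,0,255],
    [0,0.01,0,0,255],
  ],
)

```text
t: 9.2
tcp_pos: [0.5081, -0.219, 0.1019]
eef_rot: [[0.994, -0.0, -0.109], [0.109, 0.0, 0.994], [-0.0, -1.0, 0.0]]
contact_force: [-0.5, -0.2, -1.9]
gripper_width: 0.0109
```

Call:
apply_moves(
  plan=[
    [0,0.01,0,0,255],
    [0,0.01,0,0,255],
    [0,0.01,0,0,255],
  ],
)

```text
t: 9.45
tcp_pos: [0.5082, -0.219, 0.1015]
eef_rot: [[0.994, 0.0, -0.109], [0.109, -0.0, 0.994], [0.0, -1.0, -0.001]]
contact_force: [-1.4, 0.8, 4.4]
gripper_width: 0.0109
```

Call:
apply_moves(
  plan=[
    [0,0.01,0,0,255],
    [0,0.01,0,0,255],
    [0,0.01,0,0,255],
  ],
)

```text
t: 9.7
tcp_pos: [0.5082, -0.2189, 0.1015]
eef_rot: [[0.994, -0.0, -0.109], [0.109, -0.001, 0.994], [-0.0, -1.0, -0.001]]
contact_force: [-5.2, 1.4, 17.1]
gripper_width: 0.0104
```

Contact is at TCP z = 0.1015. I'll raise about 2 mm above the panel and slide in.

Call:
apply_moves(
  plan=[
    [0,-0.035,0,0,255],
    [0,-0.035,0,0,255],
    [0.1,-0.035,0,0,255],
    [0.2,-0.035,0,0,255],
    [0.2,-0.035,0,0,255],
    [0.2,-0.035,0,0,255],
  ],
)

```text
t: 10.2
tcp_pos: [0.5291, -0.2163, 0.1032]
eef_rot: [[0.994, 0.001, -0.11], [0.11, 0.001, 0.994], [0.001, -1.0, 0.0]]
contact_force: [-0.3, 0.3, -2.0]
gripper_width: 0.011
```

```bash
python3 prof.py;python3 - <<'E'
from station import bot
from h import *
for n,b in(("top",(310,110,430,210)),("side",(270,130,390,220))):
    c=bot.camera(n);crop(c["img"],*b,6,f"pics/r_{n}.png")
E
```

```text
butt x'y' 0.6074723879053864 -0.27259594261934234 tcp x'y' 0.5031296587253273 -0.2712507656692297
side shingle L [    nan -0.1999     nan -0.2004     nan     nan] R [-0.3517 -0.3512 -0.3506 -0.3515 -0.3512 -0.3515]
  butt [0.6087 0.6054 0.6055 0.6052 0.6047 0.6057 0.6058]
  sheet L [-0.1988 -0.2003 -0.1995 -0.2027 -0.2016 -0.1993] R [    nan     nan -0.3456 -0.3446 -0.3437 -0.3431]
  lead [0.601  0.6009 0.6006 0.6005 0.6    0.6002 0.6   ]
top shingle L [-0.1934 -0.1928 -0.1934 -0.1938 -0.1934 -0.1924] R [-0.3515 -0.3517 -0.3516 -0.3517 -0.3511 -0.3517]
  butt [0.6067 0.6055 0.6073 0.6054 0.6059 0.6058 0.605 ]
  sheet L [-0.2005 -0.2012 -0.2003 -0.1999 -0.2002 -0.1996] R [nan nan nan nan nan nan]
  lead [0.5986 0.5991 0.6045 0.5991 0.5988 0.5988 0.5988]
```

View pics/r_side.png

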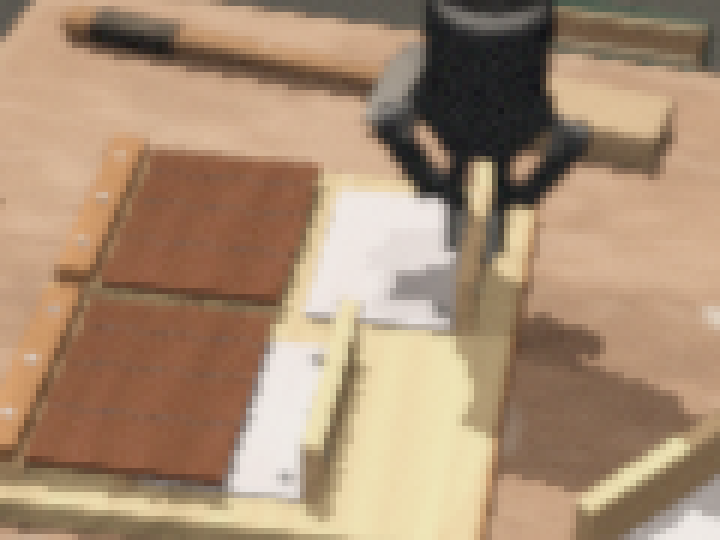

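The side view shows the sheet lying just before the butt at crop (310,310), below the shingle underside. I'll advance slowly.

Call:
apply_moves(
  plan=[
    [0.05,0,0,0,255],
    [0.1,0,0,0,255],
    [0.15,0,0,0,255],
    [0.15,0,0,0,255],
  ],
)

```text
t: 10.73
tcp_pos: [0.5445, -0.2148, 0.1037]
eef_rot: [[0.994, 0.002, -0.11], [0.11, 0.0, 0.994], [0.002, -1.0, 0.0]]
contact_force: [0.5, -1.2, -1.9]
gripper_width: 0.0103
```

Call:
apply_moves(
  plan=[
    [0.05,0,0,0,255],
    [0.1,0,0,0,255],
    [0.15,0,0,0,255],
    [0.2,0,0,0,255],
    [0.25,0,0,0,255],
    [0.25,0,0,0,255],
  ],
)

```text
t: 11.23
tcp_pos: [0.5692, -0.212, 0.1036]
eef_rot: [[0.994, 0.001, -0.11], [0.11, 0.0, 0.994], [0.001, -1.0, 0.0]]
contact_force: [-0.2, 0.0, -1.2]
gripper_width: 0.0105
```

```bash
python3 prof.py;python3 - <<'E'
from station import bot
from h import *
for n,b in(("top",(310,110,430,210)),("side",(270,130,390,220))):
    c=bot.camera(n);crop(c["img"],*b,6,f"pics/u_{n}.png")
E
```

```text
butt x'y' 0.6074723879053864 -0.27259594261934234 tcp x'y' 0.5434080183247951 -0.2712715784092628
side shingle L [    nan -0.2001     nan -0.2002     nan     nan] R [-0.3517 -0.3512 -0.3506 -0.3517 -0.3512 -0.3516]
  butt [0.6092 0.6084 0.6069 0.6065 0.607  0.6065 0.6084]
  sheet L [    nan -0.1992 -0.1982 -0.1999 -0.2113 -0.2119] R [-0.3493     nan -0.3456 -0.3441 -0.3499     nan]
  lead [  nan   nan   nan   nan   nan   nan 0.639]
top shingle L [-0.1933 -0.1929 -0.1937 -0.1937 -0.1935 -0.1923] R [    nan     nan -0.3517 -0.3517 -0.3513 -0.3512]
  butt [0.6131    nan    nan    nan 0.6066 0.6058 0.6067]
  sheet L [-0.2008 -0.2003 -0.2002 -0.2    -0.1989 -0.1988] R [nan nan nan nan nan nan]
  lead [   nan    nan    nan 0.6373    nan    nan    nan]
```

View pics/u_side.png

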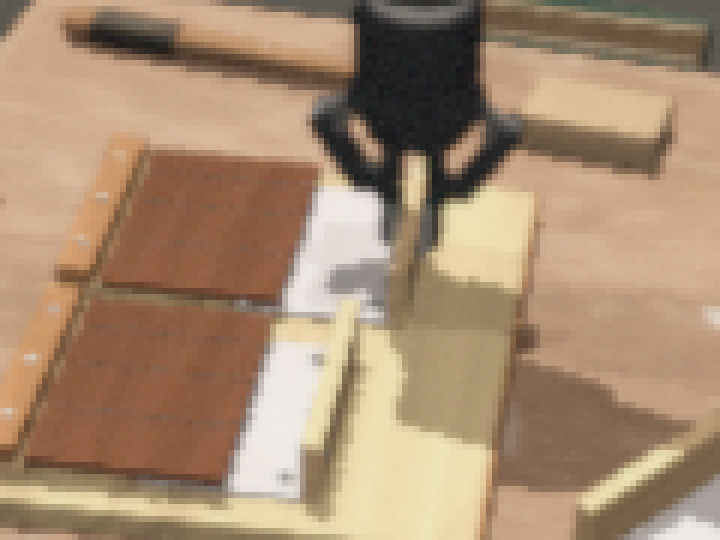

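The sheet is under the bare shingle and the shingle's edges haven't moved. I'll advance 12 mm, then creep to the stop.

Call:
apply_moves(
  plan=[
    [0.04,0,0,0,255],
    [0.08,0,0,0,255],
    [0.12,0,0,0,255],
    [0.12,0,0,0,255],
    [0.12,0,0,0,255],
  ],
)

```text
t: 11.85
tcp_pos: [0.58, -0.2109, 0.1034]
eef_rot: [[0.994, 0.0, -0.109], [0.109, 0.0, 0.994], [0.0, -1.0, 0.0]]
contact_force: [-0.4, 0.3, -1.6]
gripper_width: 0.0108
```

Call:
apply_moves(
  plan=[
    [0.01,0,0,0,255],
    [0.02,0,0,0,255],
    [0.02,0,0,0,255],
    [0.02,0,0,0,255],
  ],
)

```text
t: 12.18
tcp_pos: [0.5816, -0.2109, 0.1034]
eef_rot: [[0.994, -0.0, -0.109], [0.109, -0.0, 0.994], [-0.0, -1.0, -0.0]]
contact_force: [-0.8, 0.8, -0.9]
gripper_width: 0.011
```

Call:
apply_moves(
  plan=[
    [0.01,0,0,0,255],
    [0.02,0,0,0,255],
    [0.02,0,0,0,255],
    [0.02,0,0,0,255],
  ],
)

```text
t: 12.52
tcp_pos: [0.5837, -0.2107, 0.1034]
eef_rot: [[0.994, 0.0, -0.109], [0.109, -0.0, 0.994], [0.0, -1.0, -0.0]]
contact_force: [-0.7, 0.4, -1.0]
gripper_width: 0.0106
```

Call:
apply_moves(
  plan=[
    [0.01,0,0,0,255],
    [0.015,0,0,0,255],
    [0.015,0,0,0,255],
    [0.015,0,0,0,255],
  ],
)

```text
t: 12.85
tcp_pos: [0.5852, -0.2105, 0.1034]
eef_rot: [[0.994, 0.0, -0.109], [0.109, -0.0, 0.994], [0.0, -1.0, -0.0]]
contact_force: [-0.5, -0.6, -1.3]
gripper_width: 0.0107
```

Call:
apply_moves(
  plan=[
    [0.01,0,0,0,255],
    [0.01,0,0,0,255],
    [0.01,0,0,0,255],
    [0.01,0,0,0,255],
  ],
)

```text
t: 13.18
tcp_pos: [0.5862, -0.2104, 0.1034]
eef_rot: [[0.994, 0.0, -0.109], [0.109, -0.0, 0.994], [0.0, -1.0, -0.0]]
contact_force: [-0.9, 0.2, -1.7]
gripper_width: 0.0106
```

Call:
apply_moves(
  plan=[
    [0.01,0,0,0,255],
    [0.01,0,0,0,255],
    [0.01,0,0,0,255],
    [0.01,0,0,0,255],
  ],
)

```text
t: 13.52
tcp_pos: [0.5871, -0.2103, 0.1034]
eef_rot: [[0.994, 0.0, -0.109], [0.109, -0.0, 0.994], [0.0, -1.0, -0.0]]
contact_force: [0.8, -0.4, -1.5]
gripper_width: 0.0108
```

Call:
apply_moves(
  plan=[
    [0.01,0,0,0,255],
    [0.01,0,0,0,255],
    [0.01,0,0,0,255],
    [0.01,0,0,0,255],
  ],
)

```text
t: 13.85
tcp_pos: [0.5882, -0.2102, 0.1034]
eef_rot: [[0.994, 0.0, -0.109], [0.109, -0.0, 0.994], [0.0, -1.0, -0.0]]
contact_force: [-0.7, 0.7, -1.2]
gripper_width: 0.0111
```

Call:
apply_moves(
  plan=[
    [0.01,0,0,0,255],
    [0.01,0,0,0,255],
    [0.01,0,0,0,255],
    [0.01,0,0,0,255],
  ],
)

```text
t: 14.18
tcp_pos: [0.5891, -0.2101, 0.1034]
eef_rot: [[0.994, 0.0, -0.109], [0.109, 0.0, 0.994], [0.0, -1.0, 0.0]]
contact_force: [-0.4, -1.0, -1.4]
gripper_width: 0.011
```

```bash
python3 prof.py;python3 - <<'E'
from station import bot
from h import *
for n,b in(("top",(310,110,430,210)),("side",(270,130,390,220))):
    c=bot.camera(n);crop(c["img"],*b,6,f"pics/v_{n}.png")
E
```

```text
butt x'y' 0.6074723879053864 -0.27259594261934234 tcp x'y' 0.5634806735960939 -0.27149080959684796
side shingle L [    nan -0.2005 -0.1902 -0.2003     nan     nan] R [-0.3491 -0.351  -0.3506 -0.3515 -0.3512 -0.3516]
  butt [0.6134 0.6084 0.6071 0.6062 0.6074 0.6062 0.6081]
  sheet L [-0.1985 -0.1994 -0.1955     nan -0.2117 -0.2117] R [    nan     nan -0.3514     nan     nan     nan]
  lead [   nan 0.6527    nan    nan    nan    nan 0.6608]
top shingle L [-0.1934 -0.1928 -0.1934 -0.1939 -0.1935 -0.1926] R [    nan     nan     nan     nan -0.3518 -0.3516]
  butt [   nan 0.6028 0.6037    nan 0.6084 0.605  0.6069]
  sheet L [-0.2011 -0.2004 -0.1977 -0.1996 -0.2009 -0.2   ] R [nan nan nan nan nan nan]
  lead [   nan    nan    nan 0.6585 0.6533    nan    nan]
```

View pics/v_side.png

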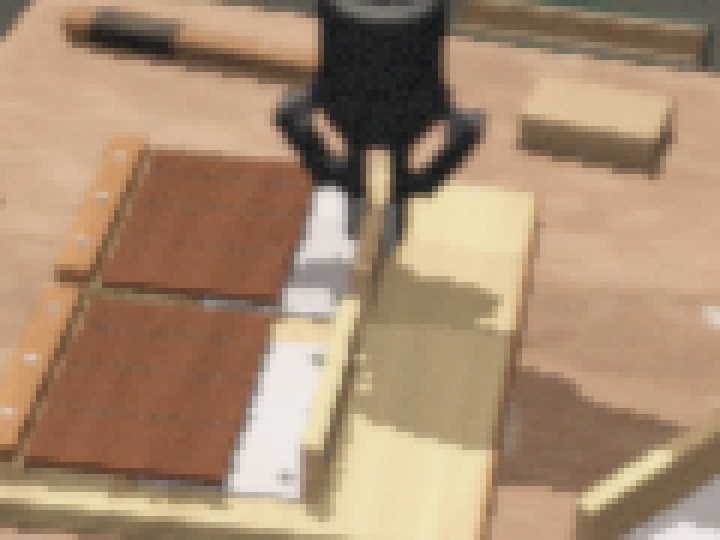

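Call:
apply_moves(
  plan=[
    [0.01,0,0,0,255],
    [0.01,0,0,0,255],
    [0.01,0,0,0,255],
    [0.01,0,0,0,255],
  ],
)

```text
t: 14.72
tcp_pos: [0.5902, -0.21, 0.1034]
eef_rot: [[0.994, 0.0, -0.109], [0.109, 0.0, 0.994], [0.0, -1.0, 0.0]]
contact_force: [-0.5, 0.5, -2.1]
gripper_width: 0.0107
```

Call:
apply_moves(
  plan=[
    [0.01,0,0,0,255],
    [0.01,0,0,0,255],
    [0.01,0,0,0,255],
    [0.01,0,0,0,255],
  ],
)

```text
t: 15.05
tcp_pos: [0.5905, -0.2099, 0.1032]
eef_rot: [[0.994, -0.001, -0.109], [0.109, 0.0, 0.994], [-0.001, -1.0, 0.0]]
contact_force: [-3.9, 1.0, -0.5]
gripper_width: 0.0107
```

Stop contact: 3.9 N at TCP x = 0.5905. I'll lower onto the panel, then push home.

Call:
apply_moves(
  plan=[
    [-0.005,0.01,0,0,255],
    [-0.005,0.02,0,0,255],
    [-0.005,0.022,0,0,255],
    [-0.005,0.022,0,0,255],
    [-0.005,0.022,0,0,255],
  ],
)

```text
t: 15.47
tcp_pos: [0.5904, -0.2101, 0.1016]
eef_rot: [[0.994, -0.0, -0.109], [0.109, -0.0, 0.994], [-0.0, -1.0, -0.0]]
contact_force: [-4.3, 0.3, 5.0]
gripper_width: 0.0107
```

Call:
apply_moves(
  plan=[
    [0.01,0,0,0,255],
    [0.015,0,0,0,255],
    [0.015,0,0,0,255],
    [0.015,0,0,0,255],
  ],
)

```text
t: 15.8
tcp_pos: [0.5906, -0.2101, 0.1015]
eef_rot: [[0.994, -0.003, -0.108], [0.108, -0.001, 0.994], [-0.003, -1.0, -0.0]]
contact_force: [-10.4, 0.2, 8.6]
gripper_width: 0.0106
```

Call:
apply_moves(
  plan=[
    [-0.007,0.003,0,0,255],
    [-0.007,0.003,0,0,255],
    [-0.007,0.003,0,0,255],
    [-0.007,0.003,0,0,255],
    [-0.007,0.003,0,0,255],
  ],
)

```text
t: 16.22
tcp_pos: [0.5905, -0.2101, 0.1016]
eef_rot: [[0.994, -0.002, -0.109], [0.109, -0.001, 0.994], [-0.002, -1.0, -0.0]]
contact_force: [-9.0, 0.8, 9.7]
gripper_width: 0.0109
```

```bash
python3 prof.py;python3 - <<'E'
from station import bot
from h import *
for n,b in(("top",(280,100,420,210)),("side",(260,130,380,220))):
    c=bot.camera(n);crop(c["img"],*b,5.5,f"pics/w_{n}.png")
s=bot.state();print(s["t"],s["contact_force"],s["ft_torque"],s["eef_rot"],s["tcp_pos"])
E
```

```text
butt x'y' 0.6074723879053864 -0.27259594261934234 tcp x'y' 0.5648307731538599 -0.27161688822652774
side shingle L [    nan -0.2005 -0.19   -0.2006     nan     nan] R [-0.3479 -0.3507 -0.3506 -0.3515 -0.3512 -0.3515]
  butt [0.614  0.6061 0.6072 0.6061 0.6065 0.6063 0.6053]
  sheet L [-0.2009 -0.1996 -0.197  -0.1959 -0.196  -0.1956] R [-0.3465     nan -0.3477     nan     nan     nan]
  lead [   nan    nan    nan    nan    nan    nan 0.6608]
top shingle L [-0.1933 -0.193  -0.1934 -0.1938 -0.1936 -0.1924] R [    nan     nan     nan     nan -0.3512 -0.3515]
  butt [   nan 0.605  0.6049    nan    nan 0.6055 0.6053]
  sheet L [-0.2011 -0.2017 -0.1979 -0.1996 -0.1996 -0.1997] R [nan nan nan nan nan nan]
  lead [   nan    nan    nan 0.6602    nan    nan    nan]
16.4167 [-8.3527 -0.093   9.2731] [ 0.1354  1.5881 -0.0321] [[ 0.9941 -0.002  -0.1084]
 [ 0.1084 -0.0007  0.9941]
 [-0.0021 -1.     -0.0005]] [ 0.5905 -0.2101  0.1016]
```

View pics/w_side.png

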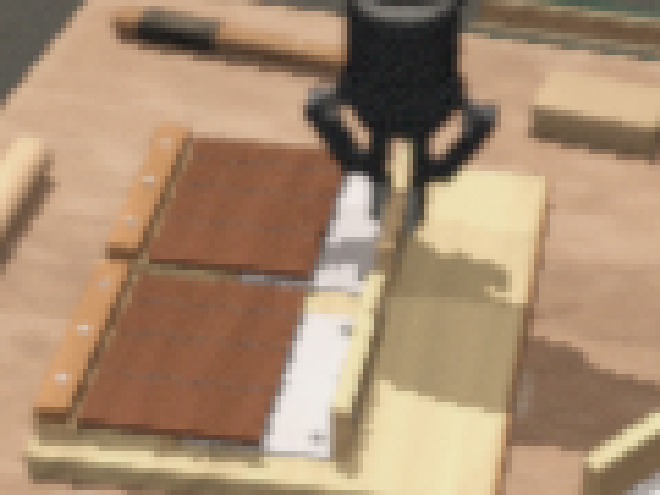

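View pics/w_top.png

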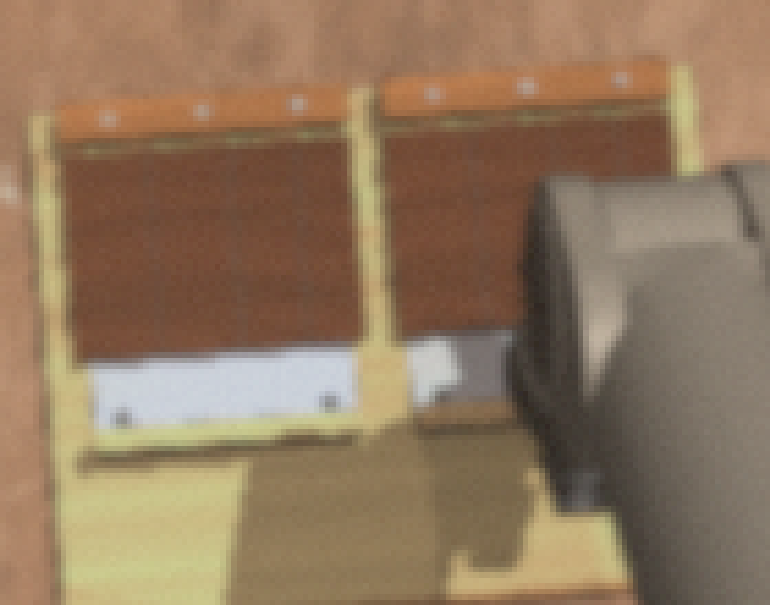

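```bash
python3 - <<'E'
from prof import *
c=bot.camera("top");V=val(c["img"]).astype(np.float32);S=sat(c["img"]).astype(np.float32)
bx,by=.6065,-.2723
for n,yc in(("bare",by),("done",by+.1715)):
    print(n,"shL",np.nanmedian(yedge(c,V,np.linspace(bx+.01,bx+.09,9),yc+.0785,.035,.007))-yc,
     "sheetL",yedge(c,S,np.linspace(bx-.028,bx-.008,6),yc+.0705,.022,.009)-yc)
    Y=np.linspace(yc+.045,yc+.066,8)
    print("  sheet/batten edge x'",xedge(c,S,bx-.036,Y,.058,.009)-bx, "butt",xedge(c,V,bx,Y,.035,.01)-bx)
    if n=="done": print("  R: sheetR",yedge(c,S,np.linspace(bx-.028,bx-.008,6),yc-.0705,.022,.009)-yc,"shR",np.nanmedian(yedge(c,V,np.linspace(bx+.01,bx+.09,9),yc-.0785,.035,.007))-yc)
c=bot.camera("side");V=val(c["img"]).astype(np.float32);S=sat(c["img"]).astype(np.float32)
for n,yc in(("bare",by),("done",by+.1715)):
    Y=np.linspace(yc+.03,yc+.066,8)
    print("side",n,"batten front foot x'",xedge(c,V,bx-.040,Y,.022,.009)-bx,"sheetL",yedge(c,S,np.linspace(bx-.028,bx-.008,6),yc+.0705,.022,.009)-yc)
E
```

```text
bare shL 0.07914023691602051 sheetL [0.0705 0.0705 0.0704 0.0707 0.0712 0.071 ]
  sheet/batten edge x' [-0.0371 -0.0368 -0.0365 -0.0357 -0.0356 -0.0364 -0.0373 -0.0381] butt [-0.0009 -0.0011 -0.0005 -0.      0.     -0.0003 -0.001  -0.0016]
done shL 0.07802132236709197 sheetL [0.0689 0.069  0.0689 0.0687 0.0687 0.0689]
  sheet/batten edge x' [-0.0385 -0.0378 -0.0369 -0.038  -0.0383 -0.0386 -0.038  -0.0373] butt [-0.0019 -0.0018 -0.0016 -0.0014 -0.0011 -0.0008 -0.0003  0.0003]
  R: sheetR [-0.0729 -0.0735 -0.0738 -0.074  -0.074  -0.0741] shR -0.07895640932520229
side bare batten front foot x' [-0.0413 -0.0423 -0.0415 -0.0406 -0.0408 -0.0405 -0.0397 -0.0397] sheetL [0.071  0.0716 0.0707 0.0704 0.0709 0.0715]
side done batten front foot x' [-0.0395 -0.0356 -0.0357 -0.0357 -0.0357 -0.0358 -0.0362 -0.0369] sheetL [0.0686 0.0685 0.0689 0.0693 0.0697 0.0701]
```

```bash
python3 - <<'E'
from station import bot
s=bot.state();print(s["t"],s["contact_force"],s["gripper_width"])
print(bot.sign_off())
E
```

```text
16.5167 [-8.73432286  0.29796803  9.66645611] 0.01079300290780366
the job is handed in; nothing more can be done
None
```

I slid the farthest loose strip under the bare (right-hand) shingle until it met the stop. I handed the job in at 16.5 s, still gripping the batten and pressing the strip onto the panel.

- **Grip and force:** The grip width read 10.8 mm at the end. The tool read 9.7 N of downward press and about 8.7 N of push against the stop.
- **Centring and squareness:** In the top view the strip's side gap to the shingle is within about 0.7 mm of the finished strip's. Before insertion its leading edge was parallel to the butt within about 0.2°.
- **Home against the stop:** Force built up at the stop with under 0.5 mm of further travel. Top-view batten depth agrees with the finished strip to about 1 mm.
- **Flatness:** The tool tilts about 0.1°, which would put the strip's nose about 0.2 mm low. The lowering stopped at the same height where the strip first touched the panel.
- **Shingle and bystanders:** The bare shingle's edges did not move in either view, and nothing I did touched the tape measure, tin or sanding block.

**Checks that disagreed:**
- Stop contact came about 3 mm further in than my first butt estimate predicted. I put this down to calibration and edge blur.
- The side-view depth comparison differed from the top view by several millimetres. Shadow fell on the strip there, so I trusted the contact force and the top view instead.

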